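# Set the gauge tweezers to the marked gap and hold them over the sorting dish

## Robot

A 6-joint arm with a two-finger parallel gripper is mounted at the origin on a cart in front of the work surface, level with it; the furniture and walls round the work are solid. World frame = base frame: x ahead of the robot, y to its left, z up, the work surface at z = 0. Lengths are in mm, angles in rad, forces in N, time in s.
With the tool pointing down it reaches from about 350 to 975 mm from the base axis. Payload 7.1 kg.
Tool frame: the origin (TCP) lies midway between the tips of the shut fingers; the grasp point (between the pads) lies 19 mm behind it (ctrl.grip_depth is the distance from the TCP to the grasp point, in mm); z points along the fingers, y is the line along which they close (so a half turn about z gives the same grasp; the last joint's range is limited). The gripper opens to 88 mm and grips with 3 to 60 N. Pads are 20 mm wide; open, the fingers measure 115 mm over their backs; the gripper's body (75 mm by 178 mm) begins 61 mm behind the grasp point.
Start: joints at [1.253, 0.423, 1.63, -0, 1.089, -0.019], TCP at [183.952, 597.299, 222.675] pointing down, gripper open.
Joint ranges: [-3, 3], [-0.9, 2.11], [0.09, 2.58], [-1.31, 4.45], [0.11, 2.69], [-2.54, 2.54]. Speed limits (rad/s): [2.39, 2.39, 3.01, 3.14, 3.14, 3.14].

## Interface

Orientations are given as a rotation vector (axis times angle).
In Python, from workcell import ctrl, cams gives the robot as it stands.
- The arm moves only by the tool move_arm, never from a script. Its argument "steps" is a list of rows, each a list of 3 entries, a list of its own where there are three numbers: the shift along the tool's x, y, z in units of 25 mm (1.0 is 25 mm), then the turn about the tool's z in units of 5 degrees (1.0 is 5 degrees), then the closure, from 0 (fully open) to 1 (shut). A call has 1 to 20 rows; each row shifts and turns the commanded pose from where the row before left it, along the tool's axes as they then stand; what a row does not reach is not made up. A row lasts 1/12 s, in which the tool goes at most 41.7 mm and 7.16 degrees, less where a joint would pass 70% of its speed; a pose out of reach is approached as far as the arm can. A call is refused whole if a number of a shift passes 1 or a number of a turn 1, either way. A call with a gripper value outside its range is refused whole. The fingers move at their own pace and stop on an object; the grip force is fixed at half the most. Time passes only in rows, so rows that do not move let the fingers close. It gives the time, the measured TCP pose, the force, the opening and the grip force at its end, in the units of the state.
- ctrl.get_obs(): the state, without advancing time (a new reading comes with each control period).
- cams.get_image(name): name is "scene" or "side" or "wrist"; returns a dict with "image" (480x640x3 uint8, red, green, blue), "camera_matrix" (3x3 intrinsics, pixels), "k1" (the pictures are not rectified: a ray, as slopes to the right and down, at radius r is drawn at 1 + k1 r^2 times it, then the intrinsics apply), "xyz" and "rotation" of the camera in the world; the wrist camera has in their place "mount" (4x4, takes a point from camera to tool coordinates, whose origin is the TCP and whose axes are the flange's). Camera axes: x right, y down, z forward; pixel columns grow to the right and rows downward; lengths in mm; the calibration is good to about 2 mm. A picture is of the moment at which its call begins: read the wrist's pose just before it. There is no depth.
- ctrl.close_job(): hands the job in; it is judged then, once.
Trained networks look in the newest picture that a camera, given by its name, has taken for a name from the list of things; names that differ only in an ending like _2 or _b are one class to them, and where a whole thing is asked for, a point or a joint stands for the part that bears it (a point fixed in the world has none). Each returns a list of dicts, best first, with "p" (0 to 1); they miss things now and then, are a little off and sometimes report something else, mostly with a low value. They report only what shows in the picture. A call takes as long as a camera call.
- cams.boxes_of(camera, thing): "rect" ([centre column, centre row, width, height] in pixels, round what is visible of it).
- cams.cut_out(camera, thing): "pixels" (480x640 bool, what is visible of it) and "rect" ([centre column, centre row, width, height] in pixels, round what is visible of it).
The state is a dict: "t": time; "qpos": joint angles; "qvel": joint speeds; "joint_torque": joint torques, N m; "ee_pos": TCP position; "orientation": TCP orientation; "ft_force": force on the tool from outside, world axes, zero at the start; "moment": the same for the moment, N m; "width": finger opening in mm; "grasp_force": force on a finger pad.
Only numpy, scipy, OpenCV 4.12 (cv2) and the standard library are available. Lean on these libraries where they do the work, as an engineer would, in place of code of your own. Each camera call takes 0.05 s, during which the arm holds its last target. There are 200 camera calls.

## Task

Change the sorting bench over to the next pearl size: first stand the two white-lidded pearl jars in front of the divided wooden tray (on the robot's side of it) upright on its floor, one to a cell. Then lift the sprung gauge tweezers level off their rest by the grip pads and squeeze them until both arms line up with the two lines on their gauge plate (a 12 mm gap between the tips), never letting the tips come together. Finish while still holding that gap steady, tweezers level, with the tips over the middle of the sorting dish about 100 mm above the bench; leave the dish and the other things where they are.

Things in the scene. Friction and masses are not known exactly. Their poses are not given: they have to be found in the camera images.
- jar_small: small screw jar of pearls with a white lid, standing upright, 43 mm diameter, 44 mm tall (lid the top 10 mm). Origin: centre of its underside, z up. May go in any free cell. 40 to 90 g.
- jar_large: larger screw jar of pearls with a white lid, standing upright, 49 mm diameter, 52 mm tall (lid the top 12 mm). Origin: centre of its underside, z up. May go in any free cell. 50 to 120 g.
- jar_tray: divided tray of pale wood, fixed to the bench, 76 x 218 x 25 mm (x, y, z), walls, floor and the two dividers 5 mm thick; three cells in a row along its y axis, each 66 mm (x) by 66 mm (y), cell centres at y = -71, 0 and +71 mm. Origin: centre of its underside; cell floor 5 mm above it, wall tops 25 mm above it.
- jar_tray_in (a point): centre of the tray's inner floor (middle cell), axes as the tray's
- rest: rest for the tweezers, fixed to the bench: dark foot plate 190 x 46 x 6 mm with two wooden saddles 12 mm (x) by 40 mm (y), tops 30 mm above the bench, at x = -79 and +72 mm. Origin: centre of its underside; x runs along the tweezers toward their tips. Between the saddles there are 24 mm clear between foot plate and tweezers.
- tweezers: sprung steel gauge tweezers, 183 mm long, 80 g (balanced at grip_point), lying level across the rest's saddles. x runs from tail to tips, z up; origin: middle of the underside. Tail block x = -95 to -65 mm, 30 mm wide, 18 mm high. A flat tongue (9 mm wide, 2 mm thick) runs to the gauge plate. Above it the two arms, z = 3 to 15 mm, hinged to the tail block at x = -75 mm, y = +8.5 and -8.5 mm.
- grip_point (a point): on the tweezers' body, midway between the two grip pads, 9 mm above the underside (origin x = 20 mm); axes as the tweezers'. Pads: dark, ribbed, one on each arm, flat outer faces 28 mm along x, 12 mm high. Over the outer faces: about 46 mm sprung open, 36 mm and parallel at the marked gap. Spring force per pad about 3 N open, 7.5 N at the marked gap.
- gauge_plate (a point): middle of the gauge plate's top, on the tweezers' body at x = 72 mm: plate 22 mm (x) by 44 mm (y), 2 mm thick, under the arms, with two black lines along x whose outer edges are 12 mm apart. At the marked gap the arms are parallel and their inner edges lie along the outer edges of the lines.
- tips_middle (a point): on the tweezers' body, midway between the two tips (68 mm ahead of grip_point along the tweezers' x), 6 mm above the underside
- tip_left (a point): inner face of the left (+y) arm's tip, 2 mm from its end
- tip_right (a point): inner face of the right (-y) arm's tip, 2 mm from its end. The tip gap is the distance from tip_left to tip_right: 28 mm sprung open, 12 mm at the mark; near it each 1 mm less over the grip pads takes 1.7 mm off the tip gap.
- spring_left (a joint): angle of the left arm (rad): 0 sprung open, about 0.05 at the marked gap, 0.083 tips almost together
- spring_right (a joint): angle of the right arm (rad), the same meaning
- dish: white round sorting dish, 66 mm across, 13 mm high, standing on the bench. Origin: centre of its underside. Leave it where it is.
- marker: marker pen lying on the bench, 135 mm long, bystander. Origin: underside centre.
- half_shell: open half shell, 150 x 171 x 49 mm, bystander. Origin: underside centre.
- caliper: digital caliper lying on the bench, 76 x 216 x 14 mm, bystander. Origin: underside centre.

How it is judged (in metres and radians):
On the way, in this order (a step that is already met when the one before it is completed fails the run):
1. both jars stand upright and released on the tray's floor, one to a cell (x of jar_small in the frame of jar_tray_in between -0.02 and 0.02 m and y of jar_small in the frame of jar_tray_in between -0.1 and 0.1 m and z of jar_small in the frame of jar_tray_in between -0.006 and 0.006 m and angle between each of jar_small, jar_large's own z axis and vertical below 0.15 rad and linear speed of each of jar_small, jar_large below 0.02 m/s and contact force between each of jar_small, jar_large and the fingers below 0.1 N and x of jar_large in the frame of jar_tray_in between -0.02 and 0.02 m and y of jar_large in the frame of jar_tray_in between -0.1 and 0.1 m and z of jar_large in the frame of jar_tray_in between -0.006 and 0.006 m), for 0.2 s.
2. the tweezers are lifted off their rest (height (world z) of tweezers above 0.05 m and contact force between tweezers and the fingers above 1 N and contact force between tweezers and rest below 0.05 N), for 0.2 s.
At the end, for the whole second after the job is handed in: Both jars upright and free on the tray floor, one to a cell. Gripper holding the tweezers still and level (0.2 rad), clear of rest and dish: tip gap 9.5 to 14.5 mm, tips 65 to 150 mm above the bench and within 25 mm of the dish centre seen from above (all of step 1 and distance between tip_left and tip_right between 0.0095 and 0.0145 m and height (world z) of tips_middle between 0.065 and 0.15 m and horizontal distance between tips_middle and dish below 0.025 m and angle between tweezers's own z axis and vertical below 0.2 rad and linear speed of tweezers below 0.02 m/s and contact force between tweezers and the fingers above 1 N and contact force between tweezers and rest below 0.05 N and contact force between tweezers and dish below 0.05 N); the arm keeps its last pose, push and grip.
It fails at once if the tips come together (gap under 4 mm) (distance between tip_left and tip_right below 0.004 m).
It fails at once if the dish or a bystander is moved (distance of any of dish, marker, half_shell, caliper from where it was at the start of the episode above 0.02 m).
It also fails if it takes over 54 s, if anything falls off the work surface, if the arm or the gripper's body presses on something with over 40 N, if the wrist force passes 120 N, or if a joint passes its speed limit or range.

## Working session

There is one attempt and no reset: what is moved stays moved. The work goes in short steps, Python scripts to look and compute and a tool call to move; the robot and the scene stay as the last step left them, time stands still between calls to the robot, and variables do not carry over. Pictures are saved under pics/ and viewed, at most 10 in all, crops included, and the job is handed in when it is done.

Besides the shell and the picture viewer there is one more tool, called after "Emit:" as name([rows], argument=value, ...), one row to a line, values as JSON. move_arm: Moves the arm, as the interface text tells. Its arguments: {"type":"object","properties":{"steps":{"type":"array"}},"required":["steps"]}

```bash
mkdir -p pics; cat > h.py <<'E'
import numpy as np, cv2
from workcell import ctrl, cams
from scipy.spatial.transform import Rotation as R
def view(name):
    o=ctrl.get_obs(); d=cams.get_image(name)
    if name=="wrist":
        M=np.array(d["mount"]); T=np.eye(4); T[:3,:3]=R.from_rotvec(o["orientation"]).as_matrix(); T[:3,3]=o["ee_pos"]
        W=T@M; d["xyz"]=W[:3,3]; d["rotation"]=W[:3,:3]
    return d
def ray(d,uv):
    K=np.array(d["camera_matrix"]); uv=np.asarray(uv,float)
    xd=(uv[0]-K[0,2])/K[0,0]; yd=(uv[1]-K[1,2])/K[1,1]
    x,y=xd,yd
    for _ in range(20):
        s=1+d["k1"]*(x*x+y*y); x,y=xd/s,yd/s
    v=np.array(d["rotation"])@np.array([x,y,1.]); return np.array(d["xyz"],float),v/np.linalg.norm(v)
def atz(d,uv,z):
    c,v=ray(d,uv); return c+v*(z-c[2])/v[2]
def proj(d,P):
    p=np.array(d["rotation"]).T@(np.asarray(P,float)-np.array(d["xyz"])); x,y=p[0]/p[2],p[1]/p[2]
    s=1+d["k1"]*(x*x+y*y); K=np.array(d["camera_matrix"]); return np.array([K[0,0]*x*s+K[0,2],K[1,1]*y*s+K[1,2]])
def tri(rays):
    A=np.zeros((3,3));b=np.zeros(3)
    for c,v in rays:
        Q=np.eye(3)-np.outer(v,v);A+=Q;b+=Q@c
    return np.linalg.solve(A,b)
def save(d,n): cv2.imwrite(f"pics/{n}.png",cv2.cvtColor(d["image"],cv2.COLOR_RGB2BGR))
E
python3 - <<'E'
from h import *
print(ctrl.get_obs(),ctrl.grip_depth)
for n in("scene","side","wrist"):
    d=view(n); save(d,n+"0"); print(n,np.round(d["xyz"]),np.round(d["rotation"],3).tolist())
    for t in("jar_small","jar_large","jar_tray","rest","tweezers","dish","marker","half_shell","caliper","grip_point","gauge_plate"):
        r=cams.boxes_of(n,t)
        for q in r[:2]: print(t,round(q["p"],2),np.round(q["rect"]),np.round(atz(d,q["rect"][:2],20)[:2]))
E
```

```text
{'t': 0.0, 'qpos': array([ 1.25300910e+00,  4.23828346e-01,  1.63069404e+00,  5.72829868e-06,
        1.08862387e+00, -1.90032293e-02]), 'qvel': array([-9.03301517e-04,  8.27005381e-04,  5.76930527e-04,  8.03709866e-04,
        1.86887579e-05, -7.88683165e-04]), 'joint_torque': array([-1.55672231e-03, -5.44638383e+01, -2.73658866e+01,  6.42588688e-02,
        2.26851652e-02, -1.08849135e-04]), 'ee_pos': array([183.77218809, 596.77698496, 221.90792737]), 'orientation': array([-4.67549510e-01, -3.10633686e+00,  2.40432856e-03]), 'ft_force': array([ 0.71691048, -0.46341111, -0.58248699]), 'moment': array([-0.01711388, -0.05051743,  0.00642926]), 'grasp_force': 0.0, 'width': 88.18597182431594} 18.700000000000003
scene [-752.  932. 1720.] [-1.148, 2.395, -0.914]Traceback (most recent call last):
  File "<stdin>", line 7, in <module>
  File "h.py", line 18, in atz
    c,v=ray(d,uv); return c+v*(z-c[2])/v[2]
                                       ~^^^
IndexError: invalid index to scalar variable.
```

```bash
sed -i 's/^    return d$/    else: d["rotation"]=R.from_rotvec(d["rotation"]).as_matrix()\n    return d/' h.py
python3 - <<'E'
from h import *
for n in("scene","side","wrist"):
    d=view(n); save(d,n+"0"); print(n,np.round(d["xyz"]),np.round(d["rotation"],3).tolist(),d["k1"],np.round(d["camera_matrix"][0]))
    for t in("jar_small","jar_large","jar_tray","rest","tweezers","dish"):
        r=cams.boxes_of(n,t)
        for q in r[:2]: print(t,round(q["p"],2),np.round(q["rect"]),np.round(atz(d,q["rect"][:2],20)[:2]))
print(ctrl.get_obs()["t"])
E
```

```text
scene [-752.  932. 1720.] [[-0.62, -0.572, 0.537], [-0.784, 0.469, -0.406], [-0.02, -0.673, -0.739]] -0.09902005459707874 [620.   0. 324.]
jar_small 0.6 [361. 231.  12.  10.] [ 435. -144.]
jar_small 0.41 [296. 259.  16.  13.] [479. 129.]
jar_large 0.27 [352. 210.  16.  20.] [ 542. -187.]
jar_large 0.23 [294. 264.  36.  21.] [466. 148.]
jar_tray 0.64 [295. 270.  36.  21.] [440. 163.]
jar_tray 0.61 [351. 213.  18.  15.] [ 532. -177.]
rest 0.58 [295. 259.  14.  12.] [480. 134.]
rest 0.57 [294. 271.  40.  21.] [437. 168.]
tweezers 0.53 [298. 269.  36.  24.] [436. 150.]
dish 0.69 [352. 210.  20.  15.] [ 543. -190.]
dish 0.48 [241. 298.  13.  11.] [458. 381.]
side [ 143. 1369. 1180.] [[-0.973, -0.14, 0.185], [-0.232, 0.609, -0.759], [-0.006, -0.781, -0.624]] -0.00049095191943399 [614.   0. 324.]
jar_small 0.65 [351. 225.  16.  15.] [ 425. -147.]
jar_large 0.64 [363. 193.   9.  15.] [ 423. -337.]
jar_tray 0.9 [325. 202.  40.  43.] [ 535. -256.]
jar_tray 0.74 [317. 284.  67.  12.] [464. 140.]
rest 0.62 [318. 296.  71.  12.] [449. 188.]
tweezers 0.97 [316. 284.  64.  13.] [466. 141.]
tweezers 0.69 [362. 190.  10.  14.] [ 428. -354.]
dish 0.59 [290. 350.  27.  23.] [470. 390.]
wrist [104. 622. 384.] [[0.294, 0.91, 0.292], [0.956, -0.28, -0.088], [0.001, 0.305, -0.952]] -0.0734840998983068 [386.   0. 321.]
jar_small 0.46 [227. 462.  52.  34.] [459. 390.]
dish 0.65 [228. 462.  50.  35.] [459. 391.]
1.15
```

View pics/scene0.png

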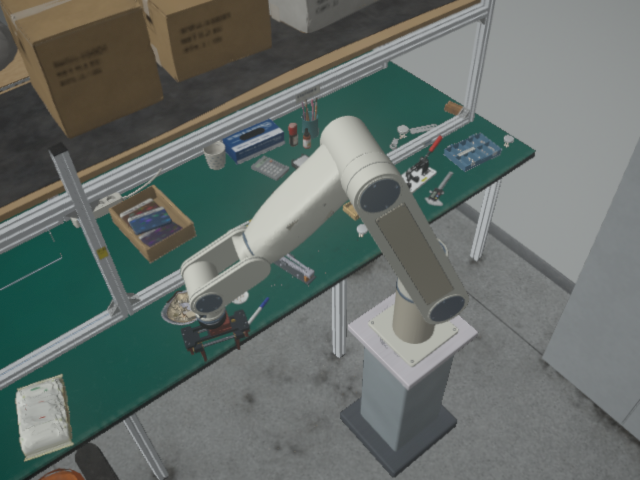

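View pics/side0.png

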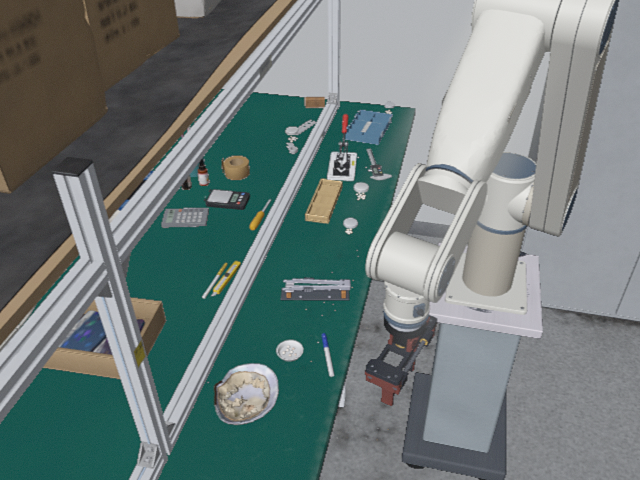

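Emit:
move_arm([
  [[0,-1,0],-1,0],
  [[0,-1,0],-1,0],
  [[0,-1,0],-1,0],
  [[0,-1,0],-0.43,0],
  [[-0.77,-1,0],0,0],
  [[-0.77,-1,0],0,0],
  [[-0.77,-1,0],0,0],
  [[-0.77,-1,0],0,0],
  [[-0.77,-1,0],0,0],
  [[-0.77,-1,0],0,0],
  [[-0.77,-1,0],0,0],
  [[-0.77,-1,0],0,0],
  [[-0.77,-1,0],0,0],
  [[-0.77,-1,0],0,0],
  [[-0.77,-1,0],0,0],
  [[-0.77,-1,0],0,0],
])

```text
t: 2.48
ee_pos: [399.3, 198.0, 223.0]
orientation: [-0.001, 3.141, 0.0]
ft_force: [0.2, 0.5, 0.0]
width: 87.9
grasp_force: 0.0
```

```bash
python3 - <<'E'
from h import *
import pickle
print(ctrl.get_obs()["ee_pos"],ctrl.get_obs()["orientation"],ctrl.get_obs()["t"])
V={}
n="wrist"
d=view(n); save(d,"w1"); V["img"]=d
for t in("rest","tweezers","dish","gauge_plate"):
        r=cams.cut_out(n,t)
        for q in r[:2]: print(t,round(q["p"],2),np.round(q["rect"]),np.round(atz(d,q["rect"][:2],20)[:2]))
        V[t]=r
pickle.dump(V,open("v1.pkl","wb"))
E
```

```text
[399.32301514 197.96676287 222.95711233] [-8.13233582e-04  3.14096139e+00  4.93953784e-04] 2.4833
rest 0.67 [280. 255.  86. 167.] [446. 158.]
tweezers 0.82 [281. 267.  81. 181.] [459. 158.]
dish 0.94 [496. 277.  63.  56.] [471. 381.]
gauge_plate 0.56 [278. 266.  81. 178.] [459. 155.]
```

View pics/w1.png

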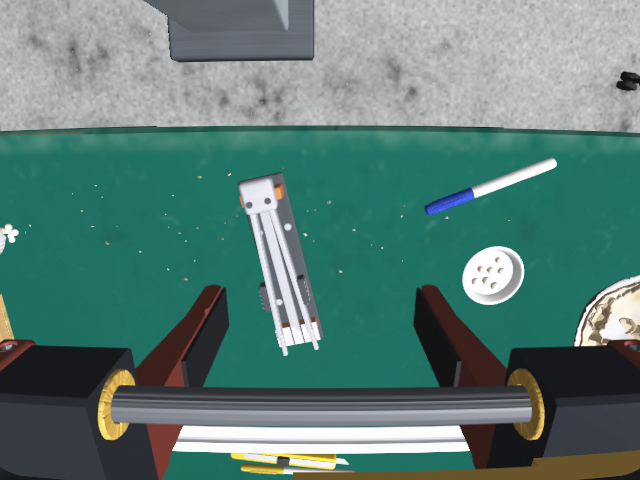

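Emit:
move_arm([
  [[0,-1,0],0,0],
  [[0,-1,0],0,0],
  [[0,-1,0],0,0],
  [[0,-1,0],0,0],
  [[0,-1,0],0,0],
  [[0,-1,0],0,0],
  [[0,-1,0],0,0],
  [[0,-1,0],0,0],
])

```text
t: 3.4
ee_pos: [398.2, -0.5, 222.8]
orientation: [-0.005, 3.141, 0.0]
ft_force: [0.2, -0.9, -0.3]
width: 87.9
grasp_force: 0.0
```

```bash
cat > look.py <<'E'
from h import *
import pickle,sys
tag=sys.argv[1]; o=ctrl.get_obs(); V={}
print(np.round(o["ee_pos"],1),np.round(o["qpos"],2),o["t"])
d=view("wrist"); save(d,tag); V["img"]=d
for t in sys.argv[2:]:
    V[t]=cams.cut_out("wrist",t)
    for q in V[t][:3]: print(t,round(q["p"],2),np.round(q["rect"]),np.round(atz(d,q["rect"][:2],20)[:2]))
pickle.dump(V,open(tag+".pkl","wb"))
E
python3 look.py w2 tweezers jar_small jar_large jar_tray
```

```text
[398.2  -0.5 222.8] [-0.03  0.08  2.1   0.    0.96 -1.61] 3.4
tweezers 0.81 [482. 264.  57. 172.] [455. 165.]
jar_small 0.75 [484. 266.  56. 173.] [457. 167.]
jar_small 0.65 [174. 240.  53.  44.] [ 430. -147.]
jar_large 0.74 [ 11. 242.  23.  42.] [ 433. -323.]
jar_large 0.24 [468. 277.  19. 112.] [470. 152.]
jar_tray 0.89 [ 84. 332. 167.  73.] [ 537. -262.]
jar_tray 0.63 [468. 277.  17. 116.] [470. 152.]
```

Emit:
move_arm([
  [[0,-1,0],0,0],
  [[0,-1,0],0,0],
  [[0,-1,0],0,0],
  [[0,-1,0],0,0],
  [[0,-1,0],0,0],
  [[0,-1,0],0,0],
  [[0,-1,0],0,0],
  [[0,-1,0],0,0],
])

```text
t: 4.32
ee_pos: [399.2, -200.3, 222.7]
orientation: [-0.005, 3.142, 0.001]
ft_force: [-0.4, 0.3, -0.0]
width: 87.8
grasp_force: 0.0
```

```bash
python3 look.py w3 jar_small jar_large jar_tray
```

```text
[ 399.2 -200.3  222.7] [-0.49  0.16  2.01  0.    0.98 -2.07] 4.3167
jar_small 0.8 [383. 241.  52.  45.] [ 431. -138.]
jar_large 0.88 [176. 245.  60.  52.] [ 437. -345.]
jar_tray 0.46 [638. 335.   3.  13.] [545. 166.]
```

View pics/w3.png

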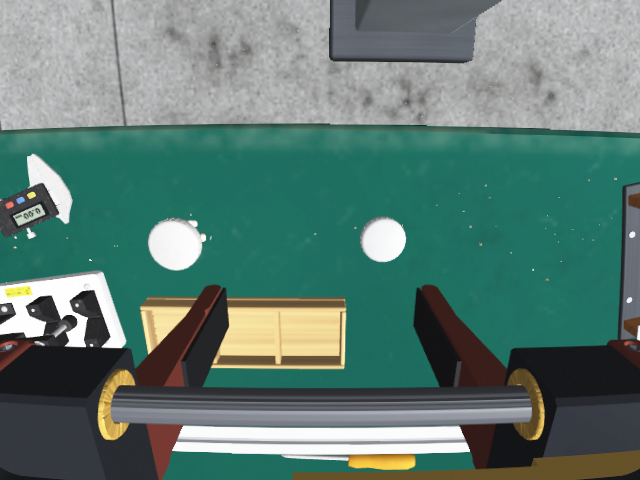

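View pics/w2.png

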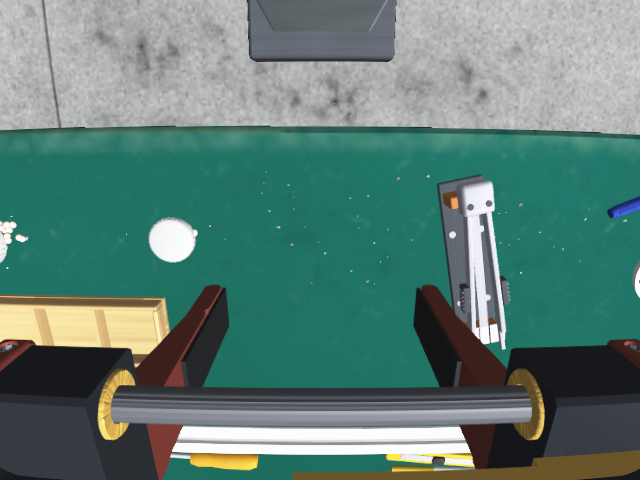

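```bash
python3 - <<'E'
from h import *
import pickle
V={k:pickle.load(open(k+".pkl","rb")) if k!="w1" else pickle.load(open("v1.pkl","rb")) for k in("w1","w2","w3")}
D={k:V[k]["img"] for k in V}
def lid(k,box):
    im=D[k]["image"]; x,y,w,h=box
    g=(im.min(2)>195).astype(np.uint8); m=np.zeros_like(g); m[y:y+h,x:x+w]=g[y:y+h,x:x+w]
    m=cv2.morphologyEx(m,cv2.MORPH_OPEN,np.ones((15,15)))
    c=max(cv2.findContours(m,0,1)[0],key=cv2.contourArea)
    return cv2.fitEllipse(cv2.convexHull(c))
s2=lid("w2",(140,205,70,70)); s3=lid("w3",(350,205,70,70)); l3=lid("w3",(135,205,80,80))
print(s2,s3,l3)
print("small tri",tri([ray(D["w2"],s2[0]),ray(D["w3"],s3[0])]), atz(D["w2"],s2[0],44),atz(D["w3"],s3[0],44))
print("large",atz(D["w3"],l3[0],52),"w2 box tri",[q["rect"] for q in V["w2"]["jar_large"][:1]])
# tray rim corners
for k,p in(("w3",(142,299)),("w3",(345,299)),("w3",(345,368)),("w2",(165,298))): print("tray",k,atz(D[k],p,25))
print("corner tri",tri([ray(D["w3"],(345,299)),ray(D["w2"],(165,298))]))
# beam
sd=view("side"); c,v=ray(sd,(243,280))
for row in(427,440,455):
    a,b=ray(D["w3"],(320,row)),ray(D["w3"],(420,row))
    n=np.cross(a[1],b[1]); t=n@(a[0]-c)/(n@v); print("beam",row,c+t*v, atz(D["w3"],(320,row),0))
for t,ks in(("tweezers",("w1","w2")),):
    for k in ks:
        ys,xs=np.nonzero(V[k][t][0]["pixels"]); print(k,xs.min(),xs.max(),ys.min(),ys.max())
for k,b in(("w1",(210,150,140,220)),("w2",(420,150,110,220))):
    x,y,w,h=b; cv2.imwrite(f"pics/c{k}.png",cv2.resize(cv2.cvtColor(D[k]["image"][y:y+h,x:x+w],cv2.COLOR_RGB2BGR),None,fx=2.7,fy=2.7,interpolation=cv2.INTER_CUBIC))
a=cv2.imread("pics/cw1.png");b=cv2.imread("pics/cw2.png");cv2.imwrite("pics/cc.png",np.hstack([a,b])); print(a.shape)
E
```

```text
((171.864990234375, 239.85987854003906), (41.5374870300293, 46.18849182128906), 98.18986511230469) ((383.771484375, 240.09959411621094), (40.85258865356445, 43.930870056152344), 45.24630355834961) ((174.7116241455078, 244.36839294433594), (48.28643035888672, 53.36299133300781), 106.06229400634766)
small tri [ 424.02890269 -140.91366028   39.35650192] [ 422.24989183 -138.99313545   44.        ] [ 422.8578455  -141.70649338   44.        ]
large [ 424.99022454 -333.35563257   52.        ] w2 box tri [[11.3, 242.4, 22.6, 42.5]]
tray w3 [ 494.08919622 -386.14560404   25.        ]
tray w3 [ 492.41712578 -174.81168774   25.        ]
tray w3 [ 576.58802454 -172.72677384   25.        ]
tray w2 [ 491.65933818 -161.55652731   25.        ]
corner tri [ 5.04589480e+02 -1.72980080e+02 -3.81011219e-01]
beam 427 [672.49472581 166.71966943  15.79058911] [ 683.90841734 -199.92800271    0.        ]
beam 440 [655.01355258 206.37926367  54.19852465] [ 7.05435582e+02 -1.99867198e+02 -5.68434189e-14]
beam 455 [638.12165272 244.70197149  91.31176598] [ 731.27166566 -199.79447109    0.        ]
w1 239 319 177 355
w2 457 509 179 349
(594, 378, 3)
```

View pics/cc.png

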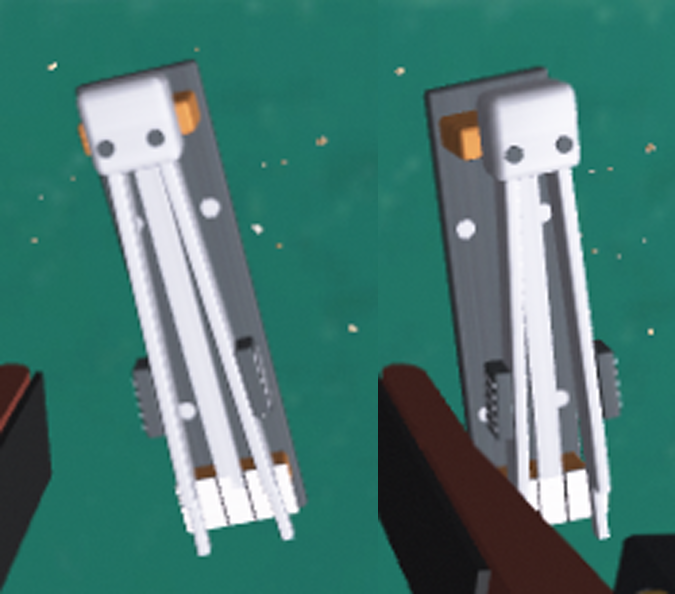

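Emit:
move_arm([
  [[-0.32,0.8,1],0,0],
  [[-0.32,0.8,1],0,0],
  [[-0.32,0.8,1],0,0],
  [[0,0,1],0,0],
  [[0,0,1],0,0],
  [[0,0,1],0,0],
  [[0,0,1],0,0],
  [[0,0,0.95],0,0],
  [[0,0,0],0,0],
  [[0,0,0],0,1],
  [[0,0,0],0,1],
  [[0,0,0],0,1],
  [[0,0,0],0,1],
  [[0,0,0],0,1],
  [[0,0,0],0,1],
])

```text
t: 5.82
ee_pos: [423.2, -140.9, 24.8]
orientation: [-0.001, 3.14, -0.001]
ft_force: [-0.8, 0.2, -0.3]
width: 51.4
grasp_force: 0.0
```

```bash
python3 - <<'E'
from h import *
import pickle
D={k:pickle.load(open(k+".pkl","rb"))["img"] for k in("w2","w3")}
for k in D:
    for dx in(-38,38): 
        for y in(-109,-38,-33,33,38,109): print(k,dx,y,np.round(proj(D[k],(540+dx,-281+y,25))),end=" ")
    print()
D["w1"]=pickle.load(open("v1.pkl","rb"))["img"]
s=2.7
pts={"tailL":((79,88),(480,95),18),"holeA":((105,149),(513,155),15),"holeB":((155,138),(564,144),15),"tipR":((204,552),None,15),"tipL":((288,536),(603,536),15),"plate near mid":((232,470),(552,475),5),"padL":((262,395),(610,385),9),"padR":((147,400),(495,400),9)}
O1,O2=(210,150),(420,150)
for n,(a,b,h) in pts.items():
    p1=(O1[0]+a[0]/s,O1[1]+a[1]/s); P=[np.round(atz(D["w1"],p1,30+h)[:2],1)]
    if b:
        p2=(O2[0]+(b[0]-378)/s,O2[1]+b[1]/s); P+=[np.round(atz(D["w2"],p2,30+h)[:2],1),np.round(tri([ray(D["w1"],p1),ray(D["w2"],p2)]),1)]
    print(n,30+h,P)
E
```

```text
w2 -38 -109 [-30. 302.] w2 -38 -38 [ 26. 304.] w2 -38 -33 [ 31. 304.] w2 -38 33 [ 88. 306.] w2 -38 38 [ 92. 306.] w2 -38 109 [157. 307.] w2 38 -109 [-12. 361.] w2 38 -38 [ 43. 364.] w2 38 -33 [ 47. 364.] w2 38 33 [101. 366.] w2 38 38 [105. 366.] w2 38 109 [166. 368.] 
w3 -38 -109 [140. 306.] w3 -38 -38 [206. 307.] w3 -38 -33 [211. 307.] w3 -38 33 [274. 307.] w3 -38 38 [279. 307.] w3 -38 109 [347. 307.] w3 38 -109 [150. 367.] w3 38 -38 [213. 368.] w3 38 -33 [217. 368.] w3 38 33 [277. 369.] w3 38 38 [281. 369.] w3 38 109 [346. 369.] 
tailL 48 [array([369.3, 126.9]), array([369.6, 120.5]), array([371.3, 124.6,  36.8])]
holeA 45 [array([390.2, 133.8]), array([390.2, 135.1]), array([389.7, 134.2,  47.2])]
holeB 45 [array([386.5, 150.6]), array([386.2, 152.2]), array([385.8, 151. ,  47.7])]
tipR 45 [array([546. , 162.4])]
tipL 45 [array([538.9, 194.3]), array([539.2, 189.8]), array([544.2, 194.2,  37.2])]
plate near mid 35 [array([516.4, 173. ]), array([518. , 170.4]), array([520. , 172.6,  30.2])]
padL 39 [array([483. , 184.9]), array([478.1, 185.1]), array([479.8, 184.9,  40.5])]
padR 39 [array([485.1, 142.8]), array([483.9, 142.2]), array([484.9, 142.7,  38.1])]
```

Emit:
move_arm([
  [[0,0,0],0,1],
  [[0,0,0],0,1],
  [[0,0,0],0,1],
  [[0,0,-0.6],0,1],
  [[0,0,-1],0,1],
  [[0,0,-1],0,1],
])

```text
t: 6.32
ee_pos: [421.6, -140.4, 88.9]
orientation: [0.0, -3.139, -0.002]
ft_force: [-0.1, -1.2, -0.6]
width: 40.6
grasp_force: 29.9
```

Emit:
move_arm([
  [[-0.94,-0.56,0],0,1],
  [[-0.94,-0.56,0],0,1],
  [[-0.94,-0.56,0],0,1],
  [[-0.94,-0.56,0],0,1],
  [[-0.94,-0.56,0],0,1],
  [[0,0,0.6],0,1],
  [[0,0,0.8],0,1],
  [[0,0,0.8],0,1],
  [[0,0,0.1],0,1],
  [[0,0,0],0,1],
])

```text
t: 7.15
ee_pos: [539.3, -210.4, 30.4]
orientation: [0.0, -3.139, -0.002]
ft_force: [-0.2, -0.9, -0.0]
width: 40.7
grasp_force: 30.0
```

Emit:
move_arm([
  [[0,0,0],0,0],
  [[0,0,0],0,0],
  [[0,0,0],0,0],
  [[0,0,0],0,0],
  [[0,0,-0.8],0,0],
  [[0,0,-1],0,0],
  [[0,0,-1],0,0],
  [[0,0,-0.4],0,0],
  [[0.92,-1,0],0,0],
  [[0.92,-1,0],0,0],
  [[0.92,-1,0],0,0],
  [[0.92,-1,0],0,0],
  [[0.92,-0.94,0],0,0],
  [[0,0,0],0,0],
])

```text
t: 8.32
ee_pos: [421.9, -337.0, 111.3]
orientation: [-0.005, -3.141, 0.001]
ft_force: [-1.0, 0.2, 1.1]
width: 87.3
grasp_force: 0.0
```

```bash
python3 - <<'E'
from h import *
o=ctrl.get_obs(); print(o["ee_pos"],o["t"],o["qpos"])
d=view("wrist"); save(d,"w4"); im=d["image"]
g=((im.min(2)>195)*255).astype(np.uint8); g=cv2.morphologyEx(g,cv2.MORPH_OPEN,np.ones((21,21)))
for c in cv2.findContours(g,0,1)[0]:
    if cv2.contourArea(c)>500:
        e=cv2.fitEllipse(cv2.convexHull(c)); print(e,atz(d,e[0],52),atz(d,e[0],49))
print("expected",proj(d,(425,-334,52)),proj(d,(540,-210,49)))
E
```

```text
[ 421.89406621 -336.96874664  111.3099524 ] 8.3167 [-6.95452262e-01  4.59576411e-01  1.89123110e+00 -1.32187244e-03
  7.91317905e-01 -2.26229174e+00]
((135.07411193847656, 326.73040771484375), (45.26604080200195, 53.97822570800781), 87.73157501220703) [ 467.35467323 -459.45908182   52.        ] [ 469.11485163 -461.12760709   49.        ]
((322.34527587890625, 267.044189453125), (71.52912902832031, 75.83567810058594), 78.00981140136719) [ 425.06775669 -335.92610174   52.        ] [ 426.25240418 -335.91332567   49.        ]
((104.16438293457031, 160.8356170654297), (37.234500885009766, 44.54734802246094), 135.0) [ 359.49518257 -461.60532097   52.        ] [ 359.78737804 -463.30305686   49.        ]
expected [325.49131432 266.93302635] [494.36726716 410.5878843 ]
```

View pics/w4.png

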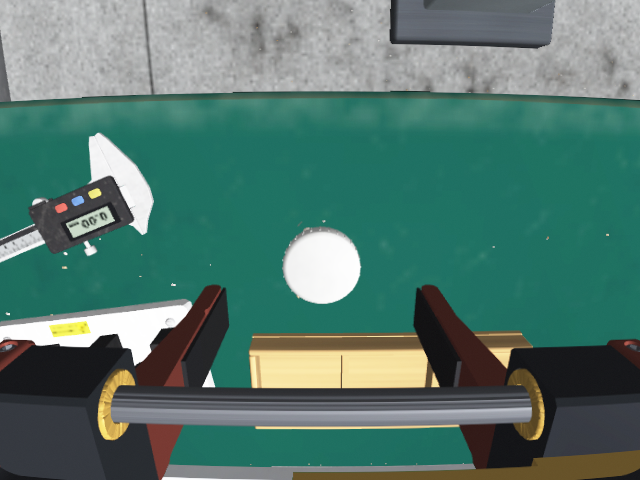

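Emit:
move_arm([
  [[-0.12,0.04,0.9],0,0],
  [[0,0,1],0,0],
  [[0,0,0.9],0,0],
  [[0,0,0.45],0,0],
  [[0,0,0],0,1],
  [[0,0,0],0,1],
  [[0,0,0],0,1],
  [[0,0,0],0,1],
  [[0,0,0],0,1],
  [[0,0,0],0,1],
  [[0,0,0],0,1],
  [[0,0,0],0,1],
  [[0,0,-0.6],0,1],
  [[0,0,-0.9],0,1],
  [[0,0,-0.9],0,1],
])

```text
t: 9.62
ee_pos: [427.5, -332.7, 90.2]
orientation: [0.001, -3.14, -0.002]
ft_force: [1.2, -0.1, -0.3]
width: 46.7
grasp_force: 29.9
```

Emit:
move_arm([
  [[-0.9,-0.15,0],0,1],
  [[-0.9,-0.15,0],0,1],
  [[-0.9,-0.15,0],0,1],
  [[-0.9,-0.15,0],0,1],
  [[-0.9,-0.15,0],0,1],
  [[0,0,0],0,1],
  [[0,0,0],0,1],
])

```text
t: 10.2
ee_pos: [541.2, -351.7, 89.8]
orientation: [0.002, -3.141, -0.0]
ft_force: [-0.5, 0.3, -1.1]
width: 47.0
grasp_force: 29.9
```

Emit:
move_arm([
  [[0,0,0.8],0,1],
  [[0,0,0.8],0,1],
  [[0,0,0.47],0,1],
  [[0,0,0.1],0,1],
  [[0,0,0],0,1],
  [[0,0,0],0,0],
  [[0,0,0],0,0],
  [[0,0,0],0,0],
  [[0,0,0],0,0],
  [[0,0,-0.8],0,0],
  [[0,0,-1],0,0],
  [[0,0,-1],0,0],
  [[0,0,-1],0,0],
  [[1,0.7,-1],0,0],
  [[1,0.7,-1],0,0],
  [[1,0.8,0],0,0],
  [[1,0.8,0],0,0],
  [[1,1,0],0,0],
  [[1,1,0],0,0],
])

```text
t: 11.78
ee_pos: [389.5, -226.1, 181.3]
orientation: [0.0, 3.141, -0.001]
ft_force: [-0.5, -0.7, -0.1]
width: 87.8
grasp_force: 0.0
```

```bash
python3 look.py w5 jar_small jar_large jar_tray; python3 - <<'E'
from h import *
import pickle
d=pickle.load(open("w5.pkl","rb"))["img"]
print("expected",proj(d,(540,-352,57)),proj(d,(540,-210,49)))
E
```

```text
[ 389.5 -226.1  181.3] [-0.55  0.23  2.04  0.    0.87 -2.12] 11.7833
jar_small 0.59 [338. 374.  55.  28.] [ 548. -209.]
jar_large 0.44 [206. 377.  13.  21.] [ 552. -341.]
jar_tray 0.83 [264. 357. 226.  67.] [ 528. -281.]
expected [181.88758871 391.01143289] [338.05876256 386.71321939]
```

View pics/w5.png

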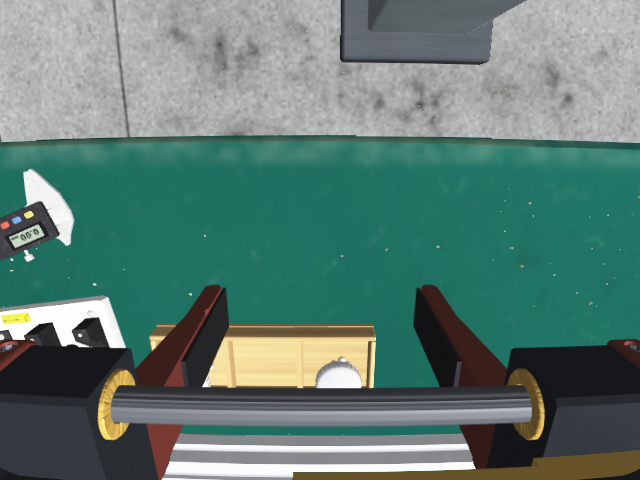

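Emit:
move_arm([
  [[-0.1,0.94,0],0,0],
  [[-0.1,0.94,0],0,0],
  [[-0.1,0.94,0],0,0],
  [[-0.1,0.94,0],0,0],
  [[-0.1,0.94,0],0,0],
  [[-0.1,0.94,0],0,0],
  [[-0.1,0.94,0],0,0],
  [[-0.1,0.94,0],0,0],
  [[-0.1,0.94,0],0,0],
  [[-0.1,0.94,0],0,0],
  [[-0.1,0.94,0],0,0],
  [[-0.1,0.94,0],0,0],
  [[-0.1,0.94,0],0,0],
  [[-0.1,0.94,0],0,0],
  [[-0.1,0.94,0],0,0],
  [[-0.1,0.94,0],0,0],
  [[0,0,0],-0.85,0],
  [[0,0,0],-0.85,0],
  [[0,0,0],-0.85,0],
  [[0,0,0],0,0],
])

```text
t: 13.65
ee_pos: [432.3, 149.6, 181.1]
orientation: [-0.354, 3.12, 0.0]
ft_force: [0.1, 0.3, 1.1]
width: 87.4
grasp_force: 0.0
```

```bash
python3 look.py w6 dish; python3 - <<'E'
from h import *
import pickle
d=pickle.load(open("w6.pkl","rb"))["img"]
h=np.array([388.1,143]);u=np.array([np.cos(.2217),np.sin(.2217)]);n=np.array([-u[1],u[0]])
im=cv2.cvtColor(d["image"],cv2.COLOR_RGB2BGR)
s=2.5; 
for x,y,z in((-75,8.5,48),(-75,-8.5,48),(20,23,39),(20,-23,39),(88,14,45),(88,-14,45),(83,22,35),(83,-22,35),(61,0,35)):
    p=proj(d,np.r_[h+u*(x+75)+n*y,z]); print(x,y,np.round(p,1)); im[tuple(np.round(p[::-1]).astype(int))]=(0,0,255)
x,y,w,hh=200,110,240,240
cv2.imwrite("pics/w6c.png",cv2.resize(im[y:y+hh,x:x+w],None,fx=s,fy=s,interpolation=cv2.INTER_NEAREST))
E
```

```text
[432.3 149.6 181.1] [ 0.31  0.24  2.02 -0.    0.88 -1.49] 13.65
dish 0.76 [542. 308.  64.  62.] [469. 375.]
-75 8.5 [336.4 172.1]
-75 -8.5 [314. 172.]
20 23 [351.  282.6]
20 -23 [297.2 282.4]
88 14 [339.2 354.6]
88 -14 [308.  354.5]
83 22 [347.5 343.6]
83 -22 [299.6 343.5]
61 0 [323.7 322.5]
```

View pics/w6c.png

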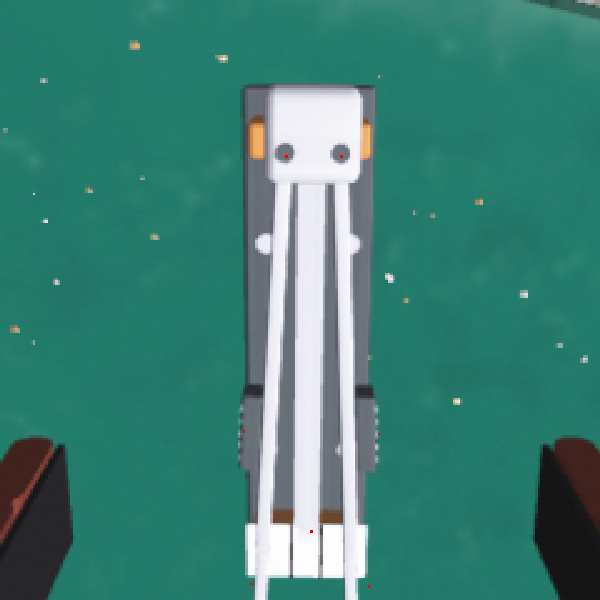

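Emit:
move_arm([
  [[-0.7,0.04,0.9],0,0],
  [[-0.7,0.03,0.9],0,0],
  [[-0.62,0.03,0.9],0,0],
  [[0,0,1],0,0.1],
  [[0,0,1],0,0.2],
  [[0,0,1],0,0.3],
  [[0,0,0.74],0,0.35],
  [[0,0,0],0,0.35],
  [[0,0,0],0,0.35],
  [[0,0,0],0,0.35],
  [[0,0,0],0,0.35],
])

```text
t: 14.67
ee_pos: [480.4, 163.0, 21.2]
orientation: [-0.348, 3.12, 0.001]
ft_force: [0.2, 1.2, -0.4]
width: 57.1
grasp_force: 0.0
```

```bash
python3 look.py w7 dish; python3 - <<'E'
from h import *
import pickle
d=pickle.load(open("w7.pkl","rb"))["img"]
cv2.imwrite("pics/w7c.png",cv2.cvtColor(d["image"],cv2.COLOR_RGB2BGR))
E
```

```text
[480.4 163.   21.2] [ 0.3   0.59  1.99 -0.    0.56 -1.49] 14.6667
```

View pics/w7c.png

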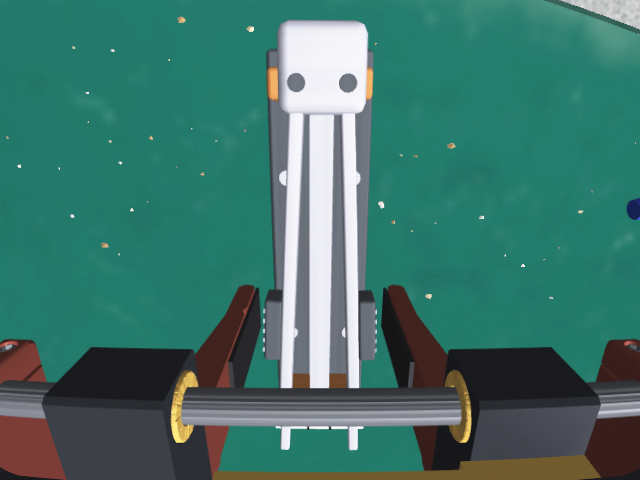

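Emit:
move_arm([
  [[0,0,0],0,0.42],
  [[0,0,0],0,0.46],
  [[0,0,0],0,0.5],
  [[0,0,0],0,0.53],
  [[0,0,0],0,0.56],
  [[0,0,0],0,0.56],
  [[0,0,0],0,0.56],
  [[0,0,0],0,0.56],
])

```text
t: 15.43
ee_pos: [480.0, 162.9, 20.4]
orientation: [-0.35, 3.12, 0.0]
ft_force: [0.6, 0.0, 5.8]
width: 39.0
grasp_force: 5.8
```

```bash
cat > gap.py <<'E'
from h import *
import pickle,sys
def runs(im,row,a=240,b=400,th=150):
    g=im[row-1:row+2].astype(int).mean(0); m=g[:,0]>th   # red channel: white vs green
    e=np.flatnonzero(np.diff(m.astype(int))); out=[]
    for i in e:
        if a<i<b:
            out.append(round(float(i+(th-g[i,0])/(g[i+1,0]-g[i,0])),1))
    return out
if __name__=="__main__":
    o=ctrl.get_obs(); d=view("wrist"); tag=sys.argv[1]; save(d,tag); pickle.dump({"img":d},open(tag+".pkl","wb"))
    print(np.round(o["ee_pos"],1),o["width"],o["grasp_force"],o["t"],o["ft_force"])
    a=pickle.load(open("w7.pkl","rb"))["img"]["image"]
    for r in(140,200,240,280,436,440,444): print(r,"open",runs(a,r),"now",runs(d["image"],r))
E
python3 gap.py g1
```

```text
[480.  162.9  20.4] 38.952316362427275 5.792462155222893 15.4333 [0.57371485 0.03564745 5.75982648]
140 open [287.8, 302.7, 308.7, 333.4, 342.1, 355.6] now [291.1, 305.8, 310.1, 334.9, 341.6, 355.1]
200 open [285.8, 299.8, 308.7, 332.5, 343.6, 356.6] now [291.1, 305.0, 310.1, 333.7, 341.2, 354.3]
240 open [284.4, 298.0, 308.7, 331.7, 344.6, 357.4] now [291.1, 304.6, 310.1, 333.0, 340.8, 353.5]
280 open [283.2, 296.4, 308.7, 330.9, 345.6, 357.8] now [291.2, 304.3, 310.1, 332.4, 340.4, 352.6]
436 open [280.8, 289.7, 348.4, 357.3] now [293.7, 302.8, 337.9, 346.6]
440 open [280.7, 289.6, 348.5, 357.3] now [293.8, 302.8, 337.8, 346.5]
444 open [280.6, 289.4, 348.6, 357.3] now [293.8, 302.8, 337.8, 346.5]
```

Emit:
move_arm([
  [[0,0,0],0,0.575],
  [[0,0,0],0,0.585],
  [[0,0,0],0,0.59],
  [[0,0,0],0,0.59],
  [[0,0,0],0,0.59],
])

```text
t: 15.9
ee_pos: [480.1, 163.0, 20.4]
orientation: [-0.349, 3.12, 0.001]
ft_force: [1.5, 0.6, 5.8]
width: 36.3
grasp_force: 7.4
```

```bash
python3 gap.py g2 | grep -E "^\[|440|240"; python3 - <<'E'
from h import *
d=view("side")
for t in("dish","jar_small","jar_large","jar_tray"):
    for q in cams.boxes_of("side",t)[:3]: print(t,round(q["p"],2),np.round(q["rect"]))
print("dish",proj(d,(470,385,6)),"s",proj(d,(540,-210,30)),"l",proj(d,(540,-352,35)))
E
```

```text
[480.1 163.   20.4] 36.25489046638061 7.44473822414875 15.9 [1.46984967 0.59403376 5.77564294]
240 open [284.4, 298.0, 308.7, 331.7, 344.6, 357.4] now [292.8, 306.3, 309.7, 332.9, 338.7, 351.4]
440 open [280.7, 289.6, 348.5, 357.3] now [297.9, 307.2, 333.6, 342.4]
dish 0.96 [291. 349.  26.  21.]
jar_tray 0.67 [379. 164.  26.  32.]
dish [291.04994031 352.02015091] s [320.01887589 206.84678083] l [329.86676895 182.17338873]
```

```bash
python3 - <<'E'
from h import *
import pickle
w1=pickle.load(open("v1.pkl","rb"));w6=pickle.load(open("w6.pkl","rb"))
d=view("side")
def lids(im):
    g=((im.min(2)>150)&(im.max(2).astype(int)-im.min(2)<30)).astype(np.uint8); m=np.zeros_like(g); m[160:245,290:375]=g[160:245,290:375]
    n,_,st,c=cv2.connectedComponentsWithStats(m)
    for i in range(1,n):
        if st[i,4]>20: print(st[i],np.round(c[i],1))
lids(d["image"]); print("small lid",proj(d,(540,-210,49)),"large lid",proj(d,(540,-352,57)),"rim",proj(d,(502,-172,25)))
a=w1["dish"][0]["rect"][:2];b=w6["dish"][0]["rect"][:2];q=cams.boxes_of("side","dish")[0]["rect"][:2]
for x,p in((w1["img"],a),(w6["img"],b),(d,q)): print(np.round(atz(x,p,8),1))
print(tri([ray(w1["img"],a),ray(w6["img"],b),ray(d,q)]))
E
```

```text
[ 290  160   66   79 2963] [317.7 187.2]
[297 241  17   4  31] [304.5 243. ]
small lid [319.95626284 202.01780465] large lid [329.8628789 176.6952364] rim [328.80117863 216.39047524]
[476.2 386.6   8. ]
[473.5 384.5   8. ]
[473.9 378.8   8. ]
[472.89083857 382.78208721  12.49037082]
```

```bash
python3 - <<'E'
from h import *
d=view("side"); o=cv2.cvtColor(cv2.imread("pics/side0.png"),cv2.COLOR_BGR2RGB).astype(int); n=d["image"].astype(int)
df=np.abs(n-o).max(2)>40
for r in range(168,226,2): print(r,"".join(("#" if n[r,c].min()>150 else "+") if df[r,c] else "." for c in range(300,375)))
from h import view
v=view("scene"); print(proj(v,(540,-281,25)))
E
```

```text
168 ....##.######################....####..#####.#####.....#...................
170 ...##..#####################.....######.....#####.#....#...................
172 ..##..######################.....################.#........................
174 .##..#######################.....################....#+....................
176 ##..#######################.#.......###..............#.....................
178 #..########################.#..............................................
180 .###########################....##############.............................
182 .#######################################..#######+.......+++++++...........
184 ###############################################+......++++++++++++++.......
186 ##############################################+......++++++++++++++++......
188 ############################################+.........+++++++++++++++......
190 ###########################################+..........++++++++++++++.......
192 ##########################################+..............++++++++..........
194 ########################################+..............+
[... 547 characters left out ...]
................................
210 ++++++.++++++++++++++.#######..............................................
212 +++++.+++.+++++++++++.######...............................................
214 ++++.+++++++++++++++.#####.................................................
216 ++++.+++++++++++++++.......................................................
218 ++++.++++++++++++.#####.......................+++++++++....................
220 +.++..+++++++++######.......................+++++++++++++..................
222 ####++++++#########.+......................+++++++++++++++.................
224 ###############+++++++.....................+++++++++++++++.................
[370.02891361 198.9077293 ]
```

```bash
python3 - <<'E'
from h import *
v=view("scene")
for t in("jar_small","jar_large","jar_tray"):
    for q in cams.boxes_of("scene",t)[:3]: print(t,round(q["p"],2),np.round(q["rect"],1))
print(proj(v,(540,-210,49)),proj(v,(540,-352,57)))
n=v["image"]
for r in range(175,222,1): print(r,"".join("#" if n[r,c].min()>170 else ("g" if n[r,c,1]>n[r,c,0]+25 else ("o" if n[r,c,0]>n[r,c,2]+30 else ".")) for c in range(335,415)))
E
```

```text
jar_large 0.57 [384.5 188.4  15.   14.9]
jar_tray 0.78 [387.4 197.3  21.5  15.2]
jar_tray 0.7 [185.4 305.1  53.   38.8]
[356.42181521 202.50877712] [383.8230179  185.15083252]
175 ..........................................ggggggggggggggggggggggg..###........##
176 ........................................ggggggggggggggggggggggggg..###..........
177 ......................................ggggggggggggggggggggggggg....####.........
178 ....................................ggggggggggggggggggggggggg.......###.........
179 ...................................ggggggggggggggggggggggggg.........##.........
180 .................................gggggggggggggggggggggggggg..#.......##.........
181 ..................................ggggggggggg........ggggg..##........##....##..
182 ..................................gggggggggg..........gggg.###..............###.
183 ...................................ggggggggg..#........ggg..##...............###
184 ....................................ggggggg.####........gg..####.............###
185 ....................................ggggg...######......ggg...####....
[... 2370 characters left out ...]
gggggggggggggggggggg
214 ....................................................gggggggggggggggggggggggggggg
215 .....................................................ggggggggggggggggggggggggggg
216 .....................................................ggggggggggggggggggggggggggg
217 ......................................................gggggggggggggggggggggggggg
218 .......................................................ggggggggggggggggggggggggg
219 .......................................................ggggggggggggggggggggggggg
220 ........................................................gggggggggggggggggggggggg
221 ........................................................gggggggggggggggggggggggg
```

Emit:
move_arm([
  [[0,0,-0.1],0,0.592],
  [[0,0,-0.3],0,0.592],
  [[0,0,-0.5],0,0.592],
  [[0,0,-0.6],0,0.592],
  [[0,0,-0.5],0,0.592],
  [[0,0,-0.4],0,0.592],
  [[0,0,-0.2],0,0.592],
  [[0,0,0],0,0.592],
  [[0,0,0],0,0.592],
  [[0,0,0],0,0.592],
  [[0,0,0],0,0.592],
])

```text
t: 17.52
ee_pos: [478.7, 162.5, 84.3]
orientation: [0.35, -3.121, 0.0]
ft_force: [0.1, 0.5, -0.4]
width: 36.0
grasp_force: 7.5
```

```bash
python3 gap.py g3 | grep -E "^\[|4..? open|140|240"
```

```text
[478.7 162.5  84.3] 35.953007824524796 7.4713971465826035 17.5167 [ 0.07809935  0.54171484 -0.40534562]
140 open [287.8, 302.7, 308.7, 333.4, 342.1, 355.6] now [291.4, 306.1, 309.4, 334.5, 340.4, 353.9]
240 open [284.4, 298.0, 308.7, 331.7, 344.6, 357.4] now [292.8, 306.6, 309.5, 332.5, 338.5, 351.3]
436 open [280.8, 289.7, 348.4, 357.3] now [298.4, 307.5, 333.5, 342.4]
440 open [280.7, 289.6, 348.5, 357.3] now [275.8, 276.0, 298.4, 307.5, 333.4, 342.2]
444 open [280.6, 289.4, 348.6, 357.3] now [297.2, 307.6, 333.3, 342.0]
```

Emit:
move_arm([
  [[0.07,0.3,0],0,0.592],
  [[0.07,0.5,0],0,0.592],
  [[0.07,0.7,0],0,0.592],
  [[0.07,0.7,0],0,0.592],
  [[0.08,0.7,0],0,0.592],
  [[0.08,0.7,0],0,0.592],
  [[0.08,0.7,0],0,0.592],
  [[0.08,0.7,0],0,0.592],
  [[0.08,0.7,0],0,0.592],
  [[0.08,0.7,0],0,0.592],
  [[0.08,0.7,0],0,0.592],
  [[0.07,0.7,0],0,0.592],
  [[0.07,0.5,0],0,0.592],
  [[0.07,0.3,0],0,0.592],
  [[0,0,0],0,0.592],
  [[0,0,0],0,0.592],
  [[0,0,0],0,0.592],
  [[0,0,0],0,0.592],
])

```text
t: 19.07
ee_pos: [406.2, 365.8, 84.9]
orientation: [0.348, -3.122, 0.001]
ft_force: [-0.2, 0.6, -1.0]
width: 36.1
grasp_force: 7.5
```

```bash
python3 gap.py g4 | grep -E "^\[|4..? open|140|240"; python3 - <<'E'
from h import *
o=ctrl.get_obs(); u=R.from_rotvec(o["orientation"]).as_matrix()[:,0]; print("tips",o["ee_pos"]-68*u, np.abs(o["qvel"]).max())
d=view("side")
for t in("dish","tweezers","marker","half_shell"):
    for q in cams.boxes_of("side",t)[:2]: print(t,round(q["p"],2),np.round(q["rect"],1))
print(proj(d,(474,384,8)),proj(d,(474,384,100)))
im=d["image"]
for s in((540,-210,49),(540,-352,57)): p=proj(d,s).astype(int); print(p,im[p[1],p[0]])
for t in("jar_small","jar_large"):
    for q in cams.boxes_of("side",t)[:2]: print(t,round(q["p"],2),np.round(q["rect"],1))
E
```

```text
[406.2 365.8  84.9] 36.143454450786386 7.47130773961544 19.0667 [-0.19342874  0.63617996 -0.95315517]
140 open [287.8, 302.7, 308.7, 333.4, 342.1, 355.6] now [291.6, 305.7, 309.8, 333.8, 340.6, 353.6]
240 open [284.4, 298.0, 308.7, 331.7, 344.6, 357.4] now [293.1, 305.8, 309.9, 331.9, 338.6, 350.8]
436 open [280.8, 289.7, 348.4, 357.3] now [298.5, 307.4, 333.6, 342.2]
440 open [280.7, 289.6, 348.5, 357.3] now [298.6, 307.4, 333.5, 342.1]
444 open [280.6, 289.4, 348.6, 357.3] now [298.6, 307.4, 333.4, 341.7]
tips [472.62544358 380.81054607  84.90472547] 0.0022552568054061374
dish 0.73 [288.7 347.9  25.4  24.6]
tweezers 0.97 [326.1 325.7  74.5  14. ]
marker 0.48 [326.8 354.1   9.5  39.4]
marker 0.3 [326.  325.1  76.4  12. ]
half_shell 0.88 [245.6 393.7  61.2  61.2]
half_shell 0.42 [320.2 322.9  65.7   4.1]
[289.59068698 350.91379946] [288.00714431 325.31187955]
[319 202] [157 158 155]
[329 176] [157 156 154]
jar_large 0.63 [326.6 325.9  71.3  15.9]
```

```bash
python3 -c "
from workcell import ctrl
print(ctrl.close_job())"
```

```text
the job is handed in; nothing more can be done
None
```

I handed the job in at about 19 s; no verdict came back. By my measurements both jars stand in separate tray cells (small right, large left), and the tweezers are held level, gap about 12.4 mm, tips about 100 mm up and 3 mm from the dish centre.

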